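Turn the painted panel round in the table easel

ROBOT

A 6-joint arm with a two-finger parallel gripper is mounted at the origin on the work surface. World frame = base frame: x ahead of the robot, y to its left, z up, the work surface at z = 0. Lengths are in mm, angles in rad, forces in N, time in s.
With the tool pointing down it reaches from about 325 to 775 mm from the base axis. Payload 9.3 kg.
Tool frame: the origin (TCP) lies between the finger pads; the fingertips stand 11 mm ahead of it and the grasp point (between the pads) lies 8 mm behind it; z points along the fingers, y is the line along which they close (so a half turn about z gives the same grasp; the last joint's range is limited). The gripper opens to 85 mm and grips with 20 to 120 N. Pads are 22 mm wide; open, the fingers measure 114 mm over their backs; the gripper's body (76 mm by 85 mm) begins 54 mm behind the grasp point. The pads swing forward as they close: fully open they stand 13 mm farther back than shut.
Start: joints at [-1.271, 0.259, 0.021, 1.334, 0, 1.418], TCP at [240.61, -494.574, 242.279] pointing down, gripper open.
Joint ranges: [-3.04, 3.04], [-0.91, 1.82], [-1.04, 1.36], [-1.92, 1.95], [-1.52, 1.45], [-3.14, 3.14]. Speed limits (rad/s): [2.22, 2.22, 2.79, 3.14, 3.14, 3.14].

INTERFACE

Orientations are given as a rotation vector (axis times angle).
In Python, from rig import ctrl gives the robot as it stands. The module is installed in compiled form; this text tells all that it offers.
- The arm moves only by the shell command python3 -m inch 'ROWS'. ROWS is JSON, a list that holds one entry, the list of rows, each a list of 7 numbers: the shift along the world's x, y, z in m, then the turn, a rotation vector about the world's x, y, z in degrees, then the closure in counts, from 0 (fully open) to 255 (shut). A call has 1 to 5 rows; each row is the pose to reach, as a shift and turn from the pose commanded when the call began; what a row does not reach only later rows make up. A row lasts 1/10 s, in which the tool goes at most 50 mm and 8.59 degrees, less where a joint would pass 70% of its speed; a pose out of reach is approached as far as the arm can. A call with a gripper value outside its range is refused whole. The fingers move at their own pace and stop on an object; the grip force is fixed at half the most. Time passes only in rows, so rows that repeat a pose let the fingers close. It gives the time, the measured TCP pose, the force, the opening and the grip force at its end, in the units of the state.
- ctrl.sense(): the state, without advancing time (a new reading comes with each control period).
- ctrl.camera(name): name is "scene" or "side" or "wrist"; returns a dict with "frame" (420x560x3 uint8, blue, green, red), "vfov" (degrees; the focal length in pixels is half the picture's height over the tangent of half this angle, whatever the lens; pixels are square), "cx", "cy" (the principal point, pixels), "cam_to_world" (4x4, takes a point from camera to world coordinates). Camera axes: x right, y down, z forward; pixel columns grow to the right and rows downward; lengths in mm; the calibration is good to about 2 mm. The wrist camera is an equidistant fisheye: a pixel r from the principal point sees the ray r / f radians off the axis. A picture is of the moment at which its call begins. There is no depth.
- ctrl.close_job(): hands the job in; it is judged then, once.
The state is a dict: "time_s": time; "joint_pos": joint angles; "qd": joint speeds; "joint_torque": joint torques, N m; "ee_pos": TCP position; "eef_rot": TCP orientation; "contact_force": force on the tool from outside, world axes, zero at the start; "moment": the same for the moment, N m; "grip_width": finger opening in mm; "finger_force": force on a finger pad.
Only numpy, scipy, OpenCV 4.12 (cv2) and the standard library are available. Lean on these libraries where they do the work, as an engineer would, in place of code of your own. Each camera call takes 0.05 s, during which the arm holds its last target. There are 200 camera calls.

TASK

The little painting on the table easel is dry and its back is to be sealed next. Slide the easel's top clamp up, lift the panel out, turn it round so that its bare wooden back faces out, stand it back on the ledge, centred and resting against the mast, and slide the clamp down gently until it holds the panel's top edge again. Leave the tubes, jars, tin and tape around it where they are.

Things in the scene. Friction and masses are not known exactly. Their poses are not given: they have to be found in the camera images.
- easel: Small beech table easel, fixed to the table: two runners 250 mm long (190 mm over both), leaning mast, ledge, strut. Origin on the table under the middle of the ledge's rear edge; x points out of its front (where the panel stands, away from the robot), z up. Behind the panel only the strut (16 mm wide, in the middle) stands above 80 mm.
- easel_mast: Mast and ledge, leaning 25 deg back (top to easel -x). Origin on the mast's front face in the middle of the ledge's top surface, 60 mm above the table; z up along the mast, x straight out of its front face, y along the ledge. Mast 28 mm wide, x -14 to 0 mm, top at z 208. Ledge 180 mm long, floor at z 0, x 0 to 26 mm; front lip at x 26 to 33 mm rises to z 8.
- top_clamp (a joint): Slide of the dark wooden top clamp along the mast, m: 0 lowest, 0.055 fully up; stays where left (friction, 5 N moves it). Cap 40 mm wide (y), x -21 to 37 mm of the mast frame, 25 mm tall; underside at mast z 125 mm + joint, front lip (x 25 to 37) 10 mm lower. Closed on the standing panel it reads about 0.002; starts at 0.003 to 0.006.
- clamp_knob (a point): On the axis of the clamp's pull knob, 23 mm above the cap's top: a beech cylinder along mast z, 22 mm in diameter, 46 mm tall, standing on the cap, axis 26 mm in front of the mast's front face, its top 23 mm above this point. Free for 80 mm to left and right. Clamp closed, the mast ends 35 mm above this point (behind the knob).
- panel: Cradled panel, 203 mm wide (y), 127 tall (z), 20 thick (x), 0.17 to 0.35 kg. Origin mid lower edge, mid thickness; x points out of the painted face (teal and ochre landscape), -x out of the bare back: frame strips 22 mm wide all round and one upright, flush at x -10, hollows between. Starts painted face out. Grip the top edge across the thickness beside the clamp, 65 to 85 mm from the middle.
- panel_face (a point): Middle of the panel's painted face.
- panel_back (a point): Middle of the panel's back, in the plane of the frame strips.
- tube_red: Paint tube with a red band lying beside the easel, 95 mm long, 24 mm wide, 20 mm high; origin on the table under its middle.
- tube_blue: Paint tube with a blue band lying beside the easel, same size and origin as the red one.
- tape_roll: Roll of blue masking tape lying flat, 96 mm across, 25 mm high; origin under its centre.
- medium_jar: Small amber jar with black cap, 52 mm across, 62 mm high; origin under its centre.
- brush_jar: Glass jar 80 mm across and 105 mm high with brushes that stand up to 245 mm high and lean out to about 60 mm from its axis; origin under its centre.
- solvent_tin: Metal can, 80 mm across, 130 mm high; origin under its centre.
Not all that is in view belongs to the job. What is shaped like the panel but yellow is not meant.

How it is judged (in metres and radians):
On the way, in this order (a step that is already met when the one before it is completed fails the run):
1. the top clamp is slid up clear of the panel (value of joint top_clamp above 0.02 m), for 0.1 s.
2. the panel is lifted right out of the easel (contact force between panel and easel below 0.05 N and distance of panel from where it was at the start of the episode above 0.05 m and value of joint top_clamp above 0.02 m), for 0.2 s.
At the end, for the whole second after the job is handed in: Panel on the ledge (within 4 mm), back out, painted face within 5 mm of the mast, edges in line with the mast within 0.06 rad, middle within 15 mm of the mast's; clamp down on its top edge (joint below 0.006); panel at rest (x of panel_back in the frame of easel_mast above 0.015 m and x of panel_face in the frame of easel_mast below 0.005 m and z of panel_face in the frame of easel_mast between 0.0595 and 0.0675 m and y of panel_face in the frame of easel_mast between -0.015 and 0.015 m and angle between the z axis of panel and the z axis of easel_mast, either way round below 0.06 rad and value of joint top_clamp below 0.006 m and linear speed of panel below 0.01 m/s and angular speed of panel below 0.05 rad/s); the robot touches nothing.
It fails at once if the panel is jammed hard into the easel or under its clamp (contact forces over 80 N) (contact force between easel and panel above 80 N).
It fails at once if a tube, the tape, a jar or the tin is pushed out of place (more than 30 mm) (distance of any of tube_red, tube_blue, tape_roll, medium_jar, brush_jar, solvent_tin from where it was at the start of the episode above 0.03 m).
It also fails if it takes over 72 s, if anything falls off the work surface, if the arm or the gripper's body presses on something with over 40 N, if the wrist force passes 120 N, or if a joint passes its speed limit or range.

## Working session

There is one attempt and no reset: what is moved stays moved. The work goes in short steps, Python scripts to look and compute and a shell command to move; the robot and the scene stay as the last step left them, time stands still between calls to the robot, and variables do not carry over. Pictures are saved under pics/ and viewed, at most 13 in all, crops included, and the job is handed in when it is done.

```bash
mkdir -p pics
cat > h.py <<'E'
import numpy as np, cv2
from rig import ctrl
def snap(n,f):
    c=ctrl.camera(n); cv2.imwrite(f'pics/{f}.png',c['frame']); np.savez(f'pics/{f}.npz',**c); return c
E
python3 - <<'E'
from h import *
a=[snap(n,n+'0') for n in('scene','side')]
for c in a: print(c['vfov'],c['cx'],c['cy'],c['cam_to_world'].round(3).tolist())
print(ctrl.sense())
E
```

```text
45.649153480113924 282.5997928879048 213.37863555084041 [[0.843, 0.417, -0.341, 968.106], [0.539, -0.65, 0.536, -755.483], [0.002, -0.635, -0.773, 1117.7], [0.0, 0.0, 0.0, 1.0]]
43.16922910740657 275.95499142488865 211.97163804431784 [[-0.972, -0.142, 0.185, 322.889], [-0.233, 0.634, -0.738, 732.387], [-0.012, -0.76, -0.649, 910.073], [0.0, 0.0, 0.0, 1.0]]
{'time_s': 0.1, 'joint_pos': array([-1.27061321e+00,  2.59181017e-01,  2.08472823e-02,  1.33368021e+00,
        1.46978544e-05,  1.41818715e+00]), 'qd': array([ 0.00131321, -0.00197604,  0.00056536, -0.00029177, -0.00171443,
       -0.00087735]), 'joint_torque': array([ 5.35171246e-03, -5.56689870e+01,  3.45076311e+01,  1.15804828e-02,
       -1.86227144e-04,  3.07512505e-05]), 'ee_pos': array([ 240.54197433, -494.36502986,  241.70587684]), 'eef_rot': array([-3.06024008e+00, -7.04911365e-01,  1.17928493e-04]), 'contact_force': array([-0.23235939, -0.3894282 , -0.04659735]), 'moment': array([-0.00544689, -0.05424544, -0.05253779]), 'finger_force': 0.0, 'grip_width': 85.42855072913517}
```

View pics/scene0.png

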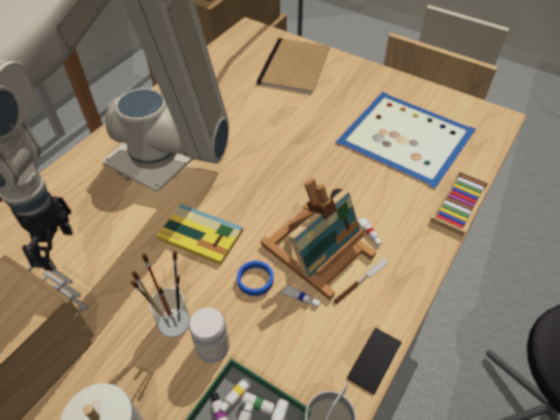

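View pics/side0.png

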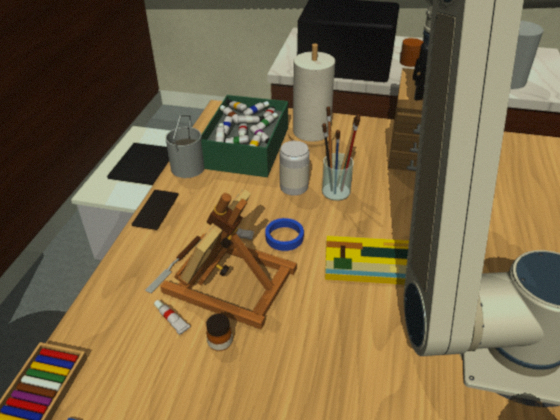

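Could be taken for the panel: the teal/ochre panel on the easel at scene (328,235), the yellow flat look-alike at scene (200,233) / side (365,260), and the palette board at (408,137). By the description it is the one on the easel. Next is one close crop to check this and measure.

Run:
```python
from h import *
a=cv2.imread('pics/scene0.png')[170:310,250:400]; b=cv2.imread('pics/side0.png')[180:330,150:310]
f=lambda i:cv2.resize(i,None,fx=4,fy=4,interpolation=cv2.INTER_CUBIC)
cv2.imwrite('pics/c1.png',f(a)); cv2.imwrite('pics/c2.png',f(b))
```

```text
(no output)
```

View pics/c1.png

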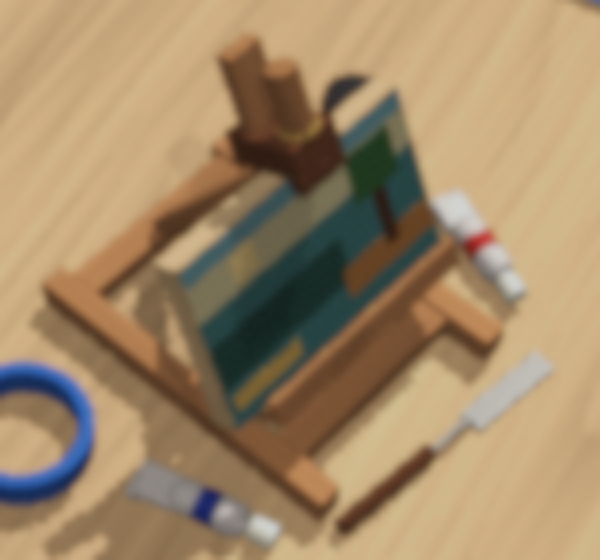

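View pics/c2.png

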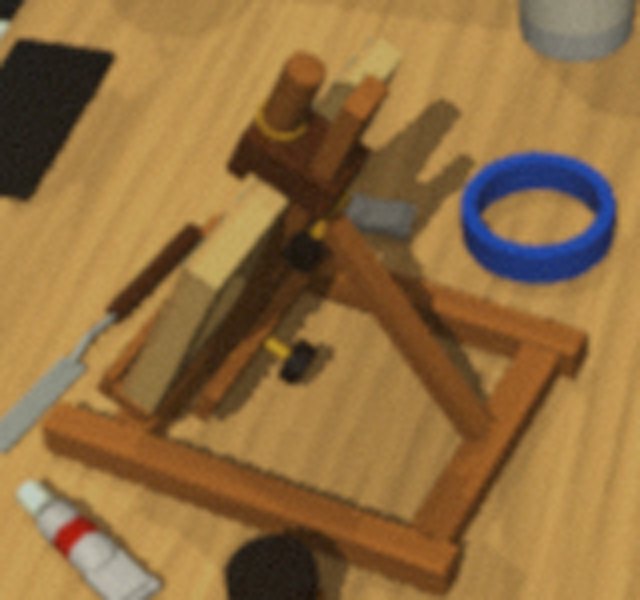

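The crop confirms it: the teal/ochre landscape panel stands painted face out under the dark clamp, with corners at c1 (180,283), (397,92), (238,425) and the knob top at (283,66). In c2 the knob top is at (305,70) and the panel's +y top edge at (190,275)/(245,292). Now I fit the easel pose.

```bash
cat >> h.py <<'E'
def load(f): return dict(np.load(f'pics/{f}.npz'))
def proj(c,P):
    T=np.linalg.inv(c['cam_to_world']); p=np.atleast_2d(P)@T[:3,:3].T+T[:3,3]
    f=210/np.tan(np.radians(float(c['vfov'])/2)); return np.c_[c['cx']+f*p[:,0]/p[:,2],c['cy']+f*p[:,1]/p[:,2]]
def mast(q):
    from scipy.spatial.transform import Rotation as R
    T=np.eye(4);T[:3,:3]=(R.from_euler('z',q[2])*R.from_euler('y',-25,degrees=True)).as_matrix();T[:3,3]=[q[0],q[1],60];return T
E
cat > fit.py <<'E'
from h import *
from scipy.optimize import least_squares
A=[((180,283),(20,-101.5,127)),((397,92),(20,101.5,127)),((238,425),(20,-101.5,0)),((283,66),(26,0,200)),((158,266),(0,-101.5,127))]
B=[((305,70),(26,0,200)),((190,275),(20,101.5,127)),((245,292),(0,101.5,127)),((155,418),(0,101.5,0))]
ca,cb=load('scene0'),load('side0')
def res(q):
    T=mast(q); r=[]
    for c,L,o in((ca,A,(250,170)),(cb,B,(150,180))):
        P=np.array([l[1] for l in L])@T[:3,:3].T+T[:3,3]
        r.append(proj(c,P)-(np.array([l[0] for l in L])/4+np.array(o)))
    return np.vstack(r).ravel()
best=min((least_squares(res,[500,-100,y],loss='soft_l1') for y in(-2,-1,0,1,2)),key=lambda s:s.cost)
print(best.x,best.x[2]*57.3);print(res(best.x).reshape(-1,2).round(1))
np.save('q.npy',best.x)
T=mast(best.x)
for n,p in dict(knob=(26,0,177.5),gripP=(10,75,127),gripM=(10,-75,127),cen=(10,0,63)).items(): print(n,(T[:3,:3]@p+T[:3,3]).round(1))
print(T.round(3))
E
python3 fit.py
```

```text
[672.96222786 -59.91392066  18.67691527] 1070.187245109839
[[ 0.3 -2.9]
 [-0.6 -2.8]
 [ 1.1  1.3]
 [-4.2  2.2]
 [-0.1 -0.7]
 [ 3.5 -3.8]
 [-0.6 -0.8]
 [-5.8  0.5]
 [-0.1  0.5]]
knob [622.3 -51.1 231.9]
gripP [641.9  21.6 179.3]
gripM [ 616.1 -126.1  179.3]
cen [655.7 -56.9 121.3]
[[ 8.93000e-01  1.72000e-01 -4.16000e-01  6.72962e+02]
 [-1.56000e-01  9.85000e-01  7.30000e-02 -5.99140e+01]
 [ 4.23000e-01  0.00000e+00  9.06000e-01  6.00000e+01]
 [ 0.00000e+00  0.00000e+00  0.00000e+00  1.00000e+00]]
```

```bash
cat > ov.py <<'E'
from h import *
import itertools
q=np.load('q.npy');T=mast(q)
def box(x,y,z):
    V=np.array(list(itertools.product(x,y,z)),float);E=[(i,j) for i in range(8) for j in range(i) if bin(i^j).count('1')==1];return V,E
bs=[(box((0,20),(-101.5,101.5),(0,127)),(255,0,255)),(box((-14,0),(-14,14),(0,208)),(0,255,0)),(box((-21,37),(-20,20),(129.5,154.5)),(0,0,255)),(box((15,37),(-11,11),(154.5,200.5)),(255,255,0))]
out=[]
for n,o,w in(('scene0',(250,170),(150,150)),('side0',(165,180),(150,150))):
    c=load(n);im=cv2.resize(c['frame'][o[1]:o[1]+w[1],o[0]:o[0]+w[0]],None,fx=2.66*1.5/1.5*1.0,fy=2.66,interpolation=cv2.INTER_CUBIC)
    s=2.66
    for (V,E),col in bs:
        p=(proj(c,V@T[:3,:3].T+T[:3,3])-o+.5)*s
        for i,j in E: cv2.line(im,*[tuple(int(v*16) for v in p[k]) for k in(i,j)],col,1,cv2.LINE_AA,4)
    out.append(im)
cv2.imwrite('pics/ov1.png',np.hstack(out))
E
python3 ov.py
```

```text
(no output)
```

View pics/ov1.png

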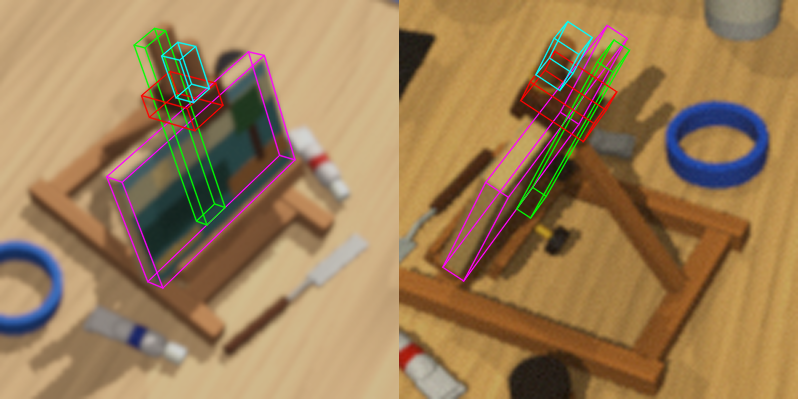

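```bash
cat >> h.py <<'E'
def bp(c,px,z=0):
    f=210/np.tan(np.radians(float(c['vfov'])/2));M=c['cam_to_world']
    d=M[:3,:3]@[(px[0]-c['cx'])/f,(px[1]-c['cy'])/f,1];return M[:3,3]+d*(z-M[2,3])/d[2]
E
python3 - <<'E'
from h import *
ca,cb=load('scene0'),load('side0')
A=[bp(ca,(250+u/4,170+v/4)) for u,v in((48,297),(322,514))]
B=[bp(cb,(150+u/4,180+v/4)) for u,v in((45,437),(440,592))]
for p,q in(A,B): print(p.round(1),q.round(1),np.linalg.norm(q-p),np.degrees(np.arctan2(*(q-p)[1::-1])))
E
cat > fit2.py <<'E'
from h import *
from scipy.optimize import least_squares
PA=[((180,283),(20,-101.5,127)),((397,92),(20,101.5,127)),((238,425),(20,-101.5,0)),((158,266),(0,-101.5,127))]
PB=[((190,275),(20,101.5,127)),((245,292),(0,101.5,127)),((155,418),(0,101.5,0)),((385,42),(10,-101.5,127))]
MA=[((283,66),(26,0,200)),((240,45),(-7,0,208)),((302,192),(37,-20,119.5)),((345,155),(37,20,119.5))]
MB=[((305,70),(26,0,200)),((372,85),(-7,0,208))]
ca,cb=load('scene0'),load('side0')
def res(q,dy=None):
    T=mast(q); r=[]
    for c,L,o,s in((ca,PA,(250,170),q[3]),(cb,PB,(150,180),q[3]),(ca,MA,(250,170),0),(cb,MB,(150,180),0)):
        P=(np.array([l[1] for l in L])+[0,s,0])@T[:3,:3].T+T[:3,3]
        r.append(proj(c,P)-(np.array([l[0] for l in L])/4+np.array(o)))
    return np.vstack(r).ravel()
b=least_squares(res,[670,-60,-.15,0],loss='soft_l1')
print(b.x,np.degrees(b.x[2]));print(res(b.x).reshape(-1,2).round(1))
np.save('q2.npy',b.x)
E
python3 fit2.py
```

```text
[ 486.5 -103.9    0. ] [ 728.5 -150.7    0. ] 246.4500152044094 -10.946276345047162
[772.5  17.2   0. ] [527.   71.1   0. ] 251.2762853124557 167.61202737998607
[ 6.75140192e+02 -4.79880940e+01 -1.66170978e-01 -1.37084628e+01] -9.520895733981131
[[ 0.  -2.3]
 [-1.2 -2.5]
 [ 0.9  1.9]
 [-0.4 -0. ]
 [ 0.1 -1.4]
 [-5.1 -0.1]
 [ 0.5  0. ]
 [ 0.1  0.3]
 [-1.  -0.5]
 [-1.2 -0.2]
 [ 1.5  0.9]
 [ 1.   0.7]
 [ 0.8 -0.4]
 [-0.6  2.5]]
```

The panel sits about 14 mm to -y of the mast. My plan: pinch the knob along the mast axis and raise the clamp, grip the panel by its -y top end, swing it round in front, then replace it. I'll write a goal helper and approach to above the knob.

```bash
cat > goal.py <<'E'
# usage: goal.py mode x y z  : TCP goal in mast frame; mode K (fingers close along mast y), A (panel, before flip), B (after flip)
import sys; from h import *
from scipy.spatial.transform import Rotation as R
q=np.load('qq.npy');T=mast(q);m=T[:3,:3]
C={'K':np.c_[-m[:,0],m[:,1],-m[:,2]]}
C['A']=np.c_[-m[:,1],-m[:,0],-m[:,2]]; C['B']=np.c_[m[:,1],m[:,0],-m[:,2]]
s=ctrl.sense(); p=T[:3,:3]@np.array(sys.argv[2:5],float)+T[:3,3]
Rc=R.from_rotvec(s['eef_rot']); d=(R.from_matrix(C[sys.argv[1]])*Rc.inv()).as_rotvec(degrees=True)
print('t',round(s['time_s'],2),'shift m',((p-s['ee_pos'])/1000).round(4),'turn',d.round(1),'norm',np.linalg.norm(d).round(1))
print('mast-frame tcp',(m.T@(s['ee_pos']-T[:3,3])).round(1),'F',s['contact_force'].round(1),'F mast',(m.T@s['contact_force']).round(1),'w',s['grip_width'].round(1),'ff',s['finger_force'],'j',s['joint_pos'].round(2))
E
python3 -c "
import numpy as np;np.save('qq.npy',[675,-48,-0.183])"
python3 goal.py K 26 0 257
```

```text
t 0.1 shift m [0.3508 0.4618 0.0622] turn [-32.5  -4.5 140.7] norm 144.5Traceback (most recent call last):
  File "goal.py", line 10, in <module>
    print('mast-frame tcp',(m.T@(s['ee_pos']-T[:3,3])).round(1),'F',s['contact_force'].round(1),'F mast',(m.T@s['contact_force']).round(1),'w',s['grip_width'].round(1),'ff',s['finger_force'],'j',s['joint_pos'].round(2))
                                                                                                                                               ^^^^^^^^^^^^^^^^^^^^^
AttributeError: 'float' object has no attribute 'round'
```

```bash
python3 -m inch '[[[0,0,0.05,0,0,0,0],[0,0,0.1,0,0,0,0],[0,0,0.14,0,0,0,0],[0.03,0.04,0.14,0,0,0,0],[0.06,0.08,0.14,0,0,0,0]]]'; python3 goal.py K 26 0 257
```

```text
time_s: 0.6
ee_pos: [300.9, -414.9, 382.7]
eef_rot: [3.061, 0.7, 0.001]
contact_force: [0.5, 0.2, -0.0]
grip_width: 85.4
finger_force: 0.0
t 0.6 shift m [ 0.2905  0.3824 -0.0788] turn [-32.6  -4.3 140.8] norm 144.6Traceback (most recent call last):
  File "goal.py", line 10, in <module>
    print('mast-frame tcp',(m.T@(s['ee_pos']-T[:3,3])).round(1),'F',s['contact_force'].round(1),'F mast',(m.T@s['contact_force']).round(1),'w',s['grip_width'].round(1),'ff',s['finger_force'],'j',s['joint_pos'].round(2))
                                                                                                                                               ^^^^^^^^^^^^^^^^^^^^^
AttributeError: 'float' object has no attribute 'round'
```

```bash
sed -i "s/s\['grip_width'\].round(1)/round(float(s['grip_width']),1)/" goal.py
python3 -m inch '[[[0.16,0.21,0,-33,-4,141,0],[0.16,0.21,0,-33,-4,141,0],[0.16,0.21,0,-33,-4,141,0],[0.16,0.21,0,-33,-4,141,0],[0.16,0.21,0,-33,-4,141,0]]]'; python3 goal.py K 26 0 267
```

```text
time_s: 1.1
ee_pos: [452.9, -213.7, 382.2]
eef_rot: [2.461, 1.667, -0.026]
contact_force: [1.1, -0.4, 0.2]
grip_width: 85.1
finger_force: 0.0
t 1.1 shift m [ 0.1343  0.182  -0.0693] turn [-22.6  -3.   98.5] norm 101.1
mast-frame tcp [ -34.4 -203.4  371.6] F [ 1.1 -0.4  0.2] F mast [ 1.1 -0.2 -0.3] w 85.1 ff 0.0 j [-0.56  0.08  0.13  1.48 -0.08  1.38]
```

```bash
python3 -m inch '[[[0.1,0.15,0,-22.6,-3,98.5,0],[0.1,0.15,0,-22.6,-3,98.5,0],[0.1,0.15,0,-22.6,-3,98.5,0],[0.1,0.15,0,-22.6,-3,98.5,0],[0.1,0.15,0,-22.6,-3,98.5,0]]]'; python3 goal.py K 26 0 267
```

```text
time_s: 1.6
ee_pos: [553.8, -62.4, 381.1]
eef_rot: [1.604, 2.333, -0.043]
contact_force: [-0.3, 0.1, 0.0]
grip_width: 85.2
finger_force: 0.0
t 1.6 shift m [ 0.0334  0.0306 -0.0681] turn [-13.   -1.9  56.4] norm 57.9
mast-frame tcp [ 30.  -36.2 340.2] F [-0.3  0.1  0. ] F mast [-0.2  0.   0.1] w 85.2 ff 0.0 j [-0.19  0.09  0.12  1.32 -0.15  1.  ]
```

```bash
python3 -m inch '[[[0.03,0.03,-0.03,-13,-2,56.4,0],[0.03,0.03,-0.03,-13,-2,56.4,0],[0.03,0.03,-0.03,-13,-2,56.4,0],[0.03,0.03,-0.03,-13,-2,56.4,0],[0.03,0.03,-0.03,-13,-2,56.4,0]]]'; python3 goal.py K 26 0 267
```

```text
time_s: 2.1
ee_pos: [581.9, -35.3, 351.8]
eef_rot: [0.612, 2.657, -0.051]
contact_force: [1.5, -0.1, 0.2]
grip_width: 85.5
finger_force: 0.0
t 2.1 shift m [ 0.0053  0.0036 -0.0388] turn [-3.4 -0.3 14.8] norm 15.2
mast-frame tcp [ 38.3  -4.5 304.1] F [ 1.5 -0.1  0.2] F mast [ 1.5  0.2 -0.4] w 85.5 ff 0.0 j [-0.18  0.04 -0.05  1.07 -0.06  0.26]
```

```bash
python3 -m inch '[[[0.005,0.004,-0.03,-3.4,-0.3,14.8,0],[0.005,0.004,-0.039,-3.4,-0.3,14.8,0],[0.005,0.004,-0.039,-3.4,-0.3,14.8,0]]]'; python3 goal.py K 26 0 257
python3 - <<'E'
from h import *
c=snap('wrist','w1'); print(c['vfov'],c['cx'],c['cy']); M=c['cam_to_world'];print(M.round(3).tolist())
a=snap('scene','scene1'); f=lambda i,s:cv2.resize(i,None,fx=s,fy=s,interpolation=cv2.INTER_CUBIC)
b=snap('side','side1')
cv2.imwrite('pics/v1.png',np.hstack([cv2.resize(c['frame'],(448,336)),f(a['frame'][150:318,250:400],2)[:336]]))
E
```

```text
time_s: 2.4
ee_pos: [586.0, -31.9, 311.2]
eef_rot: [0.255, 2.698, -0.053]
contact_force: [0.6, -0.2, -0.5]
grip_width: 85.4
finger_force: 0.0
t 2.4 shift m [ 0.0054 -0.0007 -0.0073] turn [-0.2 -0.2  0.3] norm 0.4
mast-frame tcp [ 24.2  -0.3 265.9] F [ 0.6 -0.2 -0.5] F mast [ 0.4 -0.  -0.7] w 85.4 ff 0.0 j [-0.2   0.04 -0.16  0.94  0.01 -0.01]
65.70646984690485 285.15663410627957 207.38277142251536
[[0.187, 0.755, 0.629, 472.848], [0.982, -0.145, -0.118, -10.387], [0.002, 0.64, -0.768, 403.245], [0.0, 0.0, 0.0, 1.0]]
```

View pics/v1.png

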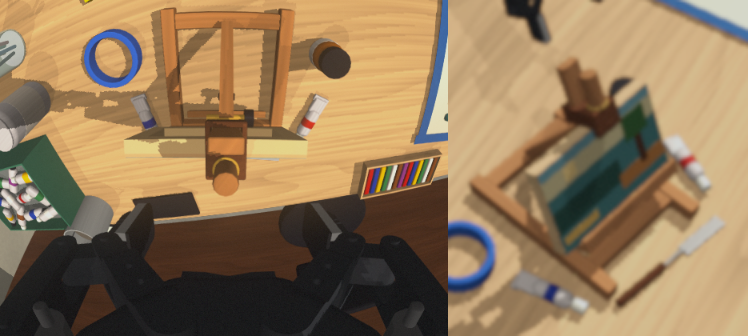

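The wrist view shows the knob top at about (282,232) full-res, the cap spanning columns 257–308, and the panel top edge spanning columns 155–384, left of the mast. Now I refit with these.

```bash
cat >> h.py <<'E'
def fish(c,P):
    T=np.linalg.inv(c['cam_to_world']); p=np.atleast_2d(P)@T[:3,:3].T+T[:3,3]
    f=210/np.tan(np.radians(float(c['vfov'])/2)); r=np.hypot(p[:,0],p[:,1]); th=np.arctan2(r,p[:,2])
    return np.c_[c['cx']+f*th*p[:,0]/r,c['cy']+f*th*p[:,1]/r]
E
cat > fit3.py <<'E'
from h import *
import fit2
from scipy.optimize import least_squares
c=load('w1')
W=[((226,186),(26,0,200),0),((124,155),(20,-101.5,127),1),((307,154),(20,101.5,127),1),((126,140),(0,-101.5,127),1),((305,137),(0,101.5,127),1),((206,121),(-21,-20,154),0),((246,121),(-21,20,154),0)]
def rw(q):
    T=mast(q);P=np.array([np.array(w[1])+[0,q[3]*w[2],0] for w in W])@T[:3,:3].T+T[:3,3]
    return (fish(c,P)-np.array([w[0] for w in W])*1.25)
for name,fn in(('wrist',lambda q:rw(q).ravel()),('all',lambda q:np.r_[rw(q).ravel(),fit2.res(q)])):
    b=least_squares(fn,[675,-48,-.183,-12],loss='soft_l1');print(name,b.x.round(3),rw(b.x).round(1).tolist())
E
python3 fit3.py|grep -A1 -E 'wrist|all'
```

```text
wrist [ 6.74502e+02 -4.96210e+01 -1.79000e-01 -1.38360e+01] [[-0.0, -2.7], [0.7, 3.6], [-0.7, 2.6], [-3.7, 0.5], [3.0, 1.3], [-1.7, -0.7], [1.6, -1.2]]
all [ 6.74791e+02 -4.91520e+01 -1.72000e-01 -1.36270e+01] [[0.2, -2.5], [1.5, 4.4], [-0.1, 2.2], [-3.1, 1.3], [3.4, 1.0], [-1.7, -0.3], [1.6, -1.1]]
```

Fits agree to a couple of mm, so I'm descending onto the knob.

```bash
python3 -c "
import numpy as np;np.save('qq.npy',[674.6,-49.4,-0.178])"
python3 goal.py K 26 0 178
```

```text
t 2.55 shift m [ 0.0363 -0.0084 -0.0818] turn [-0.2  0.1  0.8] norm 0.8
mast-frame tcp [ 26.8   1.8 267.9] F [ 0.1 -0.6  0.4] F mast [ 0.3 -0.6  0.3] w 85.6 ff 0.0 j [-0.2   0.04 -0.16  0.94  0.01 -0.01]
```

```bash
python3 -m inch '[[[0.009,-0.002,-0.02,0,0,0.8,0],[0.018,-0.004,-0.041,0,0,0.8,0],[0.027,-0.006,-0.061,0,0,0.8,0],[0.036,-0.008,-0.082,0,0,0.8,0],[0.036,-0.008,-0.082,0,0,0.8,0]]]'; python3 goal.py K 26 0 178
python3 -m inch '[[[0,0,0,0,0,0,255],[0,0,0,0,0,0,255],[0,0,0,0,0,0,255],[0,0,0,0,0,0,255],[0,0,0,0,0,0,255]]]'; python3 goal.py K 26 0 178
```

```text
time_s: 3.05
ee_pos: [623.0, -39.7, 228.9]
eef_rot: [0.24, 2.7, -0.049]
contact_force: [-0.6, -0.4, 0.2]
grip_width: 84.9
finger_force: 0.0
t 3.05 shift m [ 0.0007 -0.0006  0.0034] turn [-0.2 -0.2 -0.1] norm 0.3
mast-frame tcp [ 23.8   0.5 175.2] F [-0.6 -0.4  0.2] F mast [-0.4 -0.5  0.4] w 84.9 ff 0.0 j [-0.2   0.13 -0.27  0.74  0.01 -0.02]
time_s: 3.55
ee_pos: [623.0, -40.9, 232.3]
eef_rot: [0.239, 2.695, -0.053]
contact_force: [-2.8, -5.2, 4.3]
grip_width: 20.5
finger_force: 58.5
t 3.55 shift m [0.0007 0.0007 0.    ] turn [ 0.   0.1 -0.1] norm 0.1
mast-frame tcp [ 25.4  -0.8 178.2] F [-2.8 -5.2  4.3] F mast [ 0.1 -5.6  4.7] w 20.5 ff 58.47366750240326 j [-0.21  0.13 -0.26  0.74  0.01 -0.03]
```

```bash
python3 -m inch '[[[-0.004,0.0007,0.0087,0,0,0,255],[-0.008,0.0014,0.0174,0,0,0,255],[-0.012,0.0021,0.0261,0,0,0,255],[-0.016,0.0028,0.0348,0,0,0,255],[-0.0195,0.0035,0.0425,0,0,0,255]]]'; python3 goal.py K 26 0 178
python3 -m inch '[[[0,0,0,0,0,0,255],[0,0,0,0,0,0,0],[0,0,0,0,0,0,0],[0,0,0,0,0,0,0],[0,0,0,0,0,0,0]]]'; python3 goal.py K 26 0 310
```

```text
time_s: 4.05
ee_pos: [603.7, -37.1, 274.3]
eef_rot: [0.239, 2.695, -0.052]
contact_force: [5.7, -5.1, -4.2]
grip_width: 20.4
finger_force: 58.8
t 4.05 shift m [ 0.02   -0.0031 -0.042 ] turn [-0.1  0.  -0.1] norm 0.1
mast-frame tcp [ 25.4  -0.5 224.6] F [ 5.7 -5.1 -4.2] F mast [ 4.1 -4.  -6.5] w 20.4 ff 58.766008615493774 j [-0.21  0.08 -0.22  0.84  0.01 -0.03]
time_s: 4.55
ee_pos: [603.6, -36.0, 273.5]
eef_rot: [0.237, 2.696, -0.049]
contact_force: [0.3, -0.1, -0.1]
grip_width: 76.9
finger_force: 0.0
t 4.55 shift m [-0.0348  0.0056  0.0784] turn [-0.2  0.  -0.2] norm 0.2
mast-frame tcp [ 24.8   0.6 224.1] F [ 0.3 -0.1 -0.1] F mast [ 0.2 -0.1 -0.2] w 76.9 ff 0.0 j [-0.21  0.08 -0.22  0.84  0.02 -0.03]
```

Clamp is up about 46 mm. Withdrawing and going to the panel's -y end.

```bash
python3 -m inch '[[[-0.011,0.002,0.025,0,0,0,0],[-0.022,0.004,0.05,0,0,0,0],[-0.035,0.006,0.078,0,0,0,0],[-0.035,-0.014,0.078,0,0,0,0],[-0.04,-0.044,0.078,0,0,0,0]]]'; python3 goal.py A 10 -86 230
```

```text
time_s: 5.05
ee_pos: [563.9, -79.5, 353.2]
eef_rot: [0.233, 2.694, -0.049]
contact_force: [1.0, 0.1, -0.0]
grip_width: 85.4
finger_force: 0.0
t 5.05 shift m [ 0.0087 -0.0389 -0.0805] turn [-37.6   6.7  81.2] norm 89.8
mast-frame tcp [ 30.  -49.2 309.5] F [ 1.   0.1 -0. ] F mast [ 0.9  0.3 -0.4] w 85.4 ff 0.0 j [-0.32 -0.   -0.1   1.04  0.06 -0.13]
```

```bash
python3 -m inch '[[[0.009,-0.039,-0.02,-37.6,6.7,81.2,0],[0.009,-0.039,-0.02,-37.6,6.7,81.2,0],[0.009,-0.039,-0.02,-37.6,6.7,81.2,0],[0.009,-0.039,-0.02,-37.6,6.7,81.2,0],[0.009,-0.039,-0.02,-37.6,6.7,81.2,0]]]'; python3 goal.py A 10 -86 200
```

```text
time_s: 5.55
ee_pos: [572.7, -119.3, 331.6]
eef_rot: [-0.783, 2.626, -0.272]
contact_force: [0.2, 0.3, -0.3]
grip_width: 85.5
finger_force: 0.0
t 5.55 shift m [ 0.0124 -0.0014 -0.0861] turn [-19.4   3.4  42.2] norm 46.6
mast-frame tcp [ 35.1 -86.8 283.3] F [ 0.2  0.3 -0.3] F mast [ 0.1  0.4 -0.3] w 85.5 ff 0.0 j [-0.39  0.03 -0.12  0.99  0.09 -0.95]
```

```bash
python3 -m inch '[[[0.006,-0.001,-0.03,-19.4,3.4,42.2,0],[0.009,-0.001,-0.05,-19.4,3.4,42.2,0],[0.012,-0.001,-0.06,-19.4,3.4,42.2,0],[0.012,-0.001,-0.07,-19.4,3.4,42.2,0],[0.012,-0.001,-0.07,-19.4,3.4,42.2,0]]]'; python3 goal.py A 10 -86 125
python3 - <<'E'
from h import *
a=snap('scene','s2');w=snap('wrist','w2')
cv2.imwrite('pics/v2.png',np.hstack([cv2.resize(w['frame'],(448,336)),cv2.resize(a['frame'][120:288,240:390],None,fx=2,fy=2)]))
E
```

```text
time_s: 6.05
ee_pos: [584.1, -119.8, 259.8]
eef_rot: [-1.738, 2.216, -0.463]
contact_force: [-0.5, -0.4, 0.2]
grip_width: 85.3
finger_force: 0.0
t 6.05 shift m [ 0.0322 -0.0065 -0.0823] turn [-1.6  0.1  3.3] norm 3.6
mast-frame tcp [ 15.  -85.3 213.5] F [-0.5 -0.4  0.2] F mast [-0.3 -0.5  0.4] w 85.3 ff 0.0 j [-0.38  0.07 -0.26  0.82  0.09 -1.7 ]
```

View pics/v2.png

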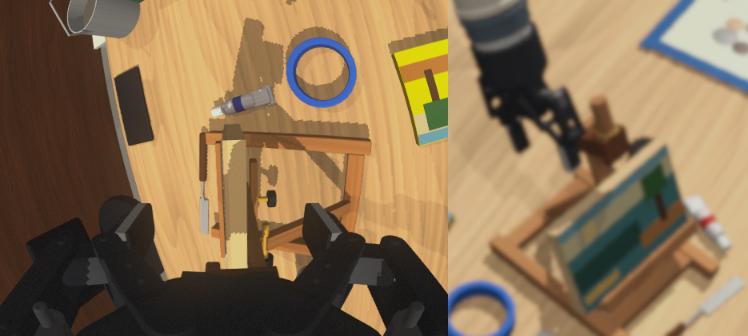

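The panel's top edge (wrist column about 235 displayed) lies midway between the open fingers, and the clamp is raised. Descending to grip.

```bash
python3 goal.py A 10 -86 111|head -1
python3 -m inch '[[[0.009,-0.002,-0.024,-1.6,0.1,3.3,0],[0.018,-0.004,-0.048,-1.6,0.1,3.3,0],[0.028,-0.006,-0.072,-1.6,0.1,3.3,0],[0.037,-0.007,-0.095,-1.6,0.1,3.3,0],[0.037,-0.007,-0.095,-1.6,0.1,3.3,0]]]'; python3 goal.py A 10 -86 111
```

```text
t 6.15 shift m [ 0.0375 -0.0073 -0.0965] turn [-1.6  0.3  3.5] norm 3.8
time_s: 6.65
ee_pos: [620.9, -126.8, 163.5]
eef_rot: [-1.8, 2.174, -0.477]
contact_force: [0.2, 0.2, 0.0]
grip_width: 85.3
finger_force: 0.0
t 6.65 shift m [ 0.0012 -0.0005  0.0013] turn [-0.2 -0.   0.5] norm 0.6
mast-frame tcp [  8.3 -85.7 110.4] F [0.2 0.2 0. ] F mast [ 0.1  0.2 -0. ] w 85.3 ff 0.0 j [-0.37  0.19 -0.37  0.58  0.08 -1.74]
```

```bash
python3 -m inch '[[[0.001,0,0.001,0,0,0.5,170],[0.001,0,0.001,0,0,0.5,170],[0.001,0,0.001,0,0,0.5,170],[0.001,0,0.001,0,0,0.5,170],[0.001,0,0.001,0,0,0.5,170]]]'; python3 goal.py A 10 -86 111|tail -1
python3 -m inch '[[[0,0,0,0,0,0,190],[0,0,0,0,0,0,200],[0,0,0,0,0,0,220],[0,0,0,0,0,0,255],[0,0,0,0,0,0,255]]]'; python3 goal.py A 10 -86 111
```

```text
time_s: 7.15
ee_pos: [622.6, -127.3, 168.5]
eef_rot: [-1.811, 2.159, -0.483]
contact_force: [-0.3, -0.4, -0.7]
grip_width: 28.5
finger_force: 0.0
mast-frame tcp [ 12.  -85.8 114.1] F [-0.3 -0.4 -0.7] F mast [-0.5 -0.4 -0.6] w 28.5 ff 0.0 j [-0.37  0.19 -0.36  0.58  0.08 -1.75]
time_s: 7.65
ee_pos: [622.3, -127.2, 168.1]
eef_rot: [-1.811, 2.159, -0.481]
contact_force: [-4.6, -0.2, 4.4]
grip_width: 18.9
finger_force: 58.4
t 7.65 shift m [-0.0002 -0.0002 -0.0033] turn [-0.   0.2 -0.2] norm 0.3
mast-frame tcp [ 11.6 -85.8 113.9] F [-4.6 -0.2  4.4] F mast [-2.2 -1.   5.9] w 18.9 ff 58.43144757673144 j [-0.37  0.19 -0.36  0.58  0.08 -1.75]
```

```bash
python3 -m inch '[[[-0.002,0.0004,0.0045,0,0,0,255],[-0.004,0.0008,0.009,0,0,0,255],[-0.0062,0.0011,0.0136,0,0,0,255],[-0.0083,0.0015,0.0181,0,0,0,255],[-0.0083,0.0015,0.0181,0,0,0,255]]]'; python3 goal.py A 80 -86 134
```

```text
time_s: 8.15
ee_pos: [614.2, -125.7, 186.6]
eef_rot: [-1.811, 2.159, -0.482]
contact_force: [0.2, -0.4, -3.8]
grip_width: 19.0
finger_force: 58.7
t 8.15 shift m [ 0.0608 -0.0112  0.0287] turn [-0.   0.2 -0.2] norm 0.3
mast-frame tcp [ 11.8 -85.8 134.2] F [ 0.2 -0.4 -3.8] F mast [-1.4 -0.3 -3.6] w 19.0 ff 58.73203905299306 j [-0.38  0.16 -0.35  0.63  0.09 -1.75]
```

Lifted (about 3.8 N weight). Now forward along mast x by 80 mm.

```bash
python3 -m inch '[[[0.014,-0.0025,0.0067,0,0,0,255],[0.028,-0.005,0.0134,0,0,0,255],[0.042,-0.0076,0.02,0,0,0,255],[0.056,-0.01,0.0268,0,0,0,255],[0.07,-0.0127,0.0335,0,0,0,255]]]'; python3 goal.py A 110 -86 190
python3 - <<'E'
from h import *
a=snap('scene','s3');b=snap('side','d3')
cv2.imwrite('pics/v3.png',np.hstack([cv2.resize(a['frame'][110:310,240:440],None,fx=2,fy=2),cv2.resize(b['frame'][140:340,110:310],None,fx=2,fy=2)]))
E
```

```text
time_s: 8.65
ee_pos: [684.6, -138.4, 219.2]
eef_rot: [-1.812, 2.159, -0.48]
contact_force: [0.4, 0.1, -3.9]
grip_width: 18.9
finger_force: 58.9
t 8.65 shift m [-0.0061  0.0009  0.0595] turn [-0.1  0.2 -0.2] norm 0.3
mast-frame tcp [ 90.5 -85.8 133.5] F [ 0.4  0.1 -3.9] F mast [-1.3  0.1 -3.7] w 18.9 ff 58.87855924665928 j [-0.35  0.26 -0.13  0.75  0.08 -1.73]
```

View pics/v3.png

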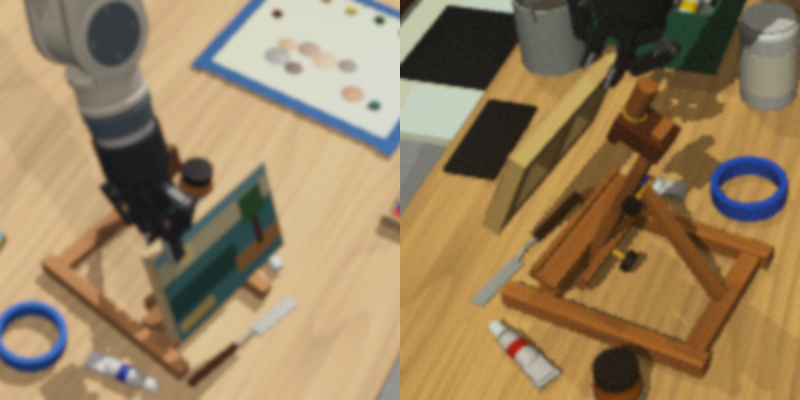

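Panel is out and level in the grip, painted face still forward. Raising, then swinging it round in front.

```bash
python3 -m inch '[[[-0.001,0,0.012,0,0,0,255],[-0.003,0,0.024,0,0,0,255],[-0.004,0,0.036,0,0,0,255],[-0.005,0,0.048,0,0,0,255],[-0.006,0.001,0.06,0,0,0,255]]]'; python3 goal.py A 110 -86 190|tail -1
python3 -m inch '[[[0,0,0,2.5,-0.45,-5.4,255],[0,0,0,5,-0.9,-10.9,255],[0,0,0,7.5,-1.35,-16.3,255],[0,0,0,10,-1.8,-21.7,255],[0,0,0,12.5,-2.24,-27.2,255]]]'; python3 -m inch '[[[0,0,0,2.5,-0.45,-5.4,255],[0,0,0,5,-0.9,-10.9,255],[0,0,0,7.5,-1.35,-16.3,255],[0,0,0,10,-1.8,-21.7,255],[0,0,0,12.5,-2.24,-27.2,255]]]'; python3 goal.py B 110 -86 190
```

```text
time_s: 9.25
ee_pos: [678.1, -137.5, 281.1]
eef_rot: [-1.811, 2.159, -0.483]
contact_force: [0.2, -0.7, -3.8]
grip_width: 19.2
finger_force: 59.0
mast-frame tcp [110.7 -86.1 192.3] F [ 0.2 -0.7 -3.8] F mast [-1.3 -0.6 -3.5] w 19.2 ff 59.027305506169796 j [-0.35  0.22 -0.02  0.89  0.08 -1.73]
time_s: 9.75
ee_pos: [678.2, -137.4, 280.2]
eef_rot: [-1.159, 2.503, -0.354]
contact_force: [-0.3, -0.6, -3.2]
grip_width: 18.8
finger_force: 58.9
time_s: 10.25
ee_pos: [678.2, -137.3, 280.1]
eef_rot: [-0.464, 2.68, -0.21]
contact_force: [0.2, 0.1, -4.2]
grip_width: 18.9
finger_force: 59.0
t 10.25 shift m [ 0.0003 -0.0002 -0.0014] turn [  50.1   -8.9 -108.5] norm 119.9
mast-frame tcp [110.3 -85.9 191.4] F [ 0.2  0.1 -4.2] F mast [-1.6  0.1 -3.9] w 18.9 ff 58.97459473460913 j [-0.35  0.22 -0.03  0.89  0.07 -0.68]
```

Now I continue turning, shifting to +y along the way (158 mm total = (0.028, 0.155, 0)).

```bash
R='x'; python3 -m inch '[[[0,0,0,2.5,-0.45,-5.4,255],[0,0,0,5,-0.9,-10.9,255],[0,0,0,7.5,-1.35,-16.3,255],[0,0,0,10,-1.8,-21.7,255],[0,0,0,12.5,-2.24,-27.2,255]]]' | head -2; python3 -m inch '[[[0.002,0.01,0,2.5,-0.45,-5.4,255],[0.004,0.02,0,5,-0.9,-10.9,255],[0.006,0.03,0,7.5,-1.35,-16.3,255],[0.007,0.04,0,10,-1.8,-21.7,255],[0.009,0.05,0,12.5,-2.24,-27.2,255]]]' |head -2; python3 -m inch '[[[0.002,0.01,0,2.5,-0.45,-5.4,255],[0.004,0.02,0,5,-0.9,-10.9,255],[0.006,0.03,0,7.5,-1.35,-16.3,255],[0.007,0.04,0,10,-1.8,-21.7,255],[0.009,0.05,0,12.5,-2.24,-27.2,255]]]' |head -2;  python3 -m inch '[[[0.002,0.01,0,2.5,-0.45,-5.4,255],[0.004,0.02,0,5,-0.9,-10.9,255],[0.006,0.03,0,7.5,-1.35,-16.3,255],[0.007,0.04,0,10,-1.8,-21.7,255],[0.009,0.05,0,12.5,-2.24,-27.2,255]]]' |head -2; python3 goal.py B 90 72 134
```

```text
time_s: 10.75
ee_pos: [678.1, -137.3, 280.1]
time_s: 11.25
ee_pos: [687.1, -86.8, 280.1]
time_s: 11.75
ee_pos: [696.2, -36.8, 280.1]
time_s: 12.25
ee_pos: [705.2, 13.2, 280.2]
t 12.25 shift m [ 0.0067  0.0038 -0.0607] turn [-0.  -0.1  0.2] norm 0.3
mast-frame tcp [110.3  67.1 191.5] F [-0.7 -0.1 -3.3] F mast [-2.  -0.3 -2.7] w 18.9 ff 59.04187370091677 j [-0.08  0.25  0.02  0.9  -0.04  1.66]
```

```bash
python3 -m inch '[[[0.001,0.001,-0.012,0,0,0.2,255],[0.003,0.002,-0.024,0,0,0.2,255],[0.004,0.003,-0.036,0,0,0.2,255],[0.006,0.004,-0.048,0,0,0.2,255],[0.007,0.004,-0.06,0,0,0.2,255]]]'|head -2; python3 goal.py B 90 72 134
python3 - <<'E'
from h import *
import itertools
a=snap('scene','s4');b=snap('side','d4');T=mast(np.load('qq.npy'));m=T[:3,:3]
s=ctrl.sense();t=m.T@(s['ee_pos']-T[:3,3]);print(t.round(1));out=[]
V=np.array(list(itertools.product((-10,10),(-72.1-101.5,-72.1+101.5),(-113.9,13.1))))+t
E=[(i,j) for i in range(8) for j in range(i) if bin(i^j).count('1')==1]
for c,o in((a,(265,130)),(b,(120,130))):
    im=cv2.resize(c['frame'][o[1]:o[1]+150,o[0]:o[0]+133],None,fx=3,fy=3,interpolation=cv2.INTER_CUBIC)
    p=(proj(c,V@m.T+T[:3,3])-o+.5)*3
    for i,j in E: cv2.line(im,*[tuple(int(v) for v in p[k]) for k in(i,j)],(255,0,255),1,cv2.LINE_AA)
    out.append(im)
cv2.imwrite('pics/v4.png',np.hstack(out))
E
```

```text
time_s: 12.75
ee_pos: [712.3, 16.3, 217.8]
t 12.75 shift m [-0.0004  0.0007  0.0017] turn [ 0.1 -0.2 -0.2] norm 0.3
mast-frame tcp [ 89.8  71.4 132.3] F [ 0.7 -0.1 -4. ] F mast [-1.  0. -4.] w 18.8 ff 59.10889221355319 j [-0.08  0.29 -0.09  0.76 -0.04  1.66]
[ 88.4  71.3 131.3]
```

View pics/v4.png

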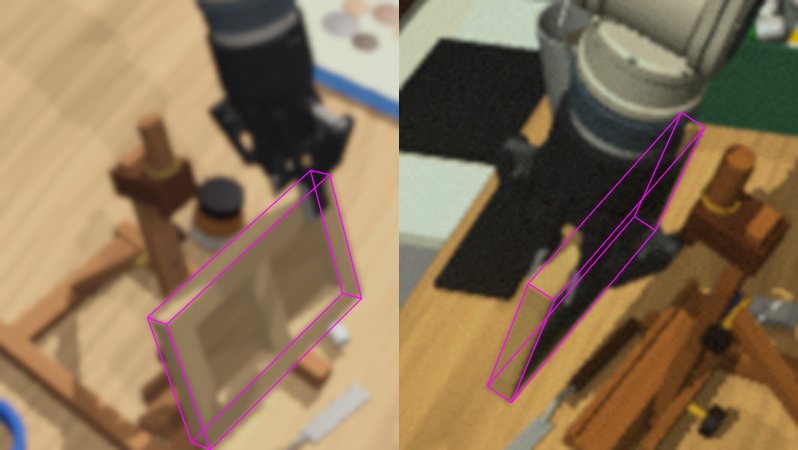

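The panel is bare back out, and the predicted outline matches the image, so there was no slip. Moving back in over the ledge.

```bash
python3 goal.py B 14 72 134
python3 -m inch '[[[-0.014,0.0026,-0.006,0,0,0,255],[-0.027,0.005,-0.012,0,0,0,255],[-0.041,0.0077,-0.0185,0,0,0,255],[-0.054,0.0103,-0.0245,0,0,0,255],[-0.068,0.0127,-0.0305,0,0,0,255]]]'|head -2; python3 goal.py B 12.5 72 120
```

```text
t 12.85 shift m [-0.0673  0.0128 -0.029 ] turn [ 0.1 -0.4 -0.2] norm 0.5
mast-frame tcp [ 88.4  71.3 131.3] F [-1.1  0.5 -3.7] F mast [-2.7  0.3 -2.8] w 18.8 ff 59.112552870064974 j [-0.08  0.29 -0.09  0.76 -0.04  1.66]
time_s: 13.35
ee_pos: [644.1, 29.2, 189.2]
t 13.35 shift m [ 0.0045 -0.0008 -0.0152] turn [ 0.1 -0.1 -0.2] norm 0.3
mast-frame tcp [ 14.8  72.  135.7] F [-0.1  0.1 -3.6] F mast [-1.6  0.1 -3.2] w 19.0 ff 59.169610384851694 j [-0.06  0.2  -0.29  0.65 -0.05  1.67]
```

```bash
python3 -m inch '[[[0.002,0,-0.004,0,0,0,255],[0.0035,0,-0.008,0,0,0,255],[0.0045,-0.001,-0.013,0,0,0,255],[0.0045,-0.001,-0.014,0,0,0,255],[0.0045,-0.001,-0.014,0,0,0,255]]]'|head -2; python3 goal.py B 12 72 114
```

```text
time_s: 13.85
ee_pos: [649.1, 28.1, 174.4]
t 13.85 shift m [ 0.0016 -0.     -0.006 ] turn [ 0.1 -0.2 -0.2] norm 0.3
mast-frame tcp [ 13.2  71.7 120.1] F [ 0.1 -0.1 -3.8] F mast [-1.5 -0.1 -3.5] w 18.6 ff 59.16988341137767 j [-0.06  0.22 -0.31  0.62 -0.05  1.67]
```

Down 6 mm more in small rows, watching the force.

```bash
python3 -m inch '[[[0.0005,0,-0.0015,0,0,0,255],[0.001,0,-0.003,0,0,0,255],[0.0015,0,-0.0045,0,0,0,255],[0.0015,0,-0.0045,0,0,0,255]]]'|head -2; python3 goal.py B 12 72 113
python3 -m inch '[[[0.0003,0,-0.0008,0,0,0,255],[0.0006,0,-0.0016,0,0,0,255],[0.0006,0,-0.0016,0,0,0,255]]]'|head -2; python3 goal.py B 12 72 113
```

```text
time_s: 14.25
ee_pos: [650.4, 28.2, 170.4]
t 14.25 shift m [ 0.0007 -0.0003 -0.0029] turn [ 0.1 -0.2 -0.2] norm 0.3
mast-frame tcp [ 12.6  72.1 115.9] F [-0.1  0.1 -1.9] F mast [-0.9  0.1 -1.7] w 18.8 ff 59.37879977747798 j [-0.06  0.22 -0.31  0.6  -0.05  1.67]
time_s: 14.55
ee_pos: [651.1, 28.6, 169.2]
t 14.55 shift m [-0.     -0.0006 -0.0017] turn [ 0.1 -0.1 -0.2] norm 0.3
mast-frame tcp [ 12.7  72.6 114.6] F [-2.5  3.1  2.1] F mast [-1.9  2.6  3.2] w 18.6 ff 60.088616106659174 j [-0.06  0.22 -0.32  0.6  -0.05  1.67]
```

```bash
python3 -m inch '[[[-0.001,0,0,0,0,0,255],[-0.001,0,0,0,0,0,255]]]'|head -2; python3 goal.py B 12 72 113|tail -1
python3 -m inch '[[[0,0,0,0,0,0,200],[0,0,0,0,0,0,150],[0,0,0,0,0,0,0],[0,0,0,0,0,0,0],[0,0,0,0,0,0,0]]]'|head -2; python3 -m inch '[[[0,0,0,0,0,0,0],[0,0,0,0,0,0,0]]]'|head -2;python3 goal.py B 12 72 210
```

```text
time_s: 14.75
ee_pos: [650.2, 28.3, 169.2]
mast-frame tcp [ 11.9  72.2 115. ] F [-0.9  1.4  0.3] F mast [-0.9  1.2  0.8] w 19.3 ff 59.69413563609123 j [-0.06  0.22 -0.32  0.6  -0.05  1.67]
time_s: 15.25
ee_pos: [649.9, 28.1, 168.7]
time_s: 15.45
ee_pos: [649.9, 28.2, 168.8]
t 15.45 shift m [-0.0392  0.007   0.0866] turn [ 0.1 -0.2 -0.2] norm 0.3
mast-frame tcp [ 11.5  72.  114.7] F [ 0.3 -0.7 -0.5] F mast [ 0.2 -0.6 -0.7] w 85.5 ff 0.0 j [-0.06  0.22 -0.32  0.6  -0.05  1.67]
```

Released. Withdraw along the mast axis, then back to above the knob.

```bash
python3 -m inch '[[[-0.01,0.0018,0.0215,0,0,0,0],[-0.02,0.0036,0.043,0,0,0,0],[-0.03,0.0054,0.0645,0,0,0,0],[-0.0395,0.0071,0.086,0,0,0,0],[-0.065,0.01,0.14,0,0,0,0]]]'|head -2; python3 goal.py K 26 0 310
```

```text
time_s: 15.95
ee_pos: [588.1, 37.8, 297.7]
t 15.95 shift m [-0.0192 -0.0682  0.0542] turn [-37.    6.4  81.5] norm 89.8
mast-frame tcp [  9.3  70.5 258. ] F [ 1.  -0.3 -0.5] F mast [ 0.7 -0.1 -0.9] w 85.6 ff 0.0 j [-0.05  0.05 -0.18  0.91 -0.05  1.68]
```

```bash
python3 -m inch '[[[-0.019,0,0.054,0,0,0,0],[-0.019,0,0.054,-37,6.4,81.5,0],[-0.019,-0.03,0.054,-37,6.4,81.5,0],[-0.019,-0.068,0.054,-37,6.4,81.5,0],[-0.019,-0.068,0.054,-37,6.4,81.5,0]]]'|head -2; python3 goal.py K 26 0 310
```

```text
time_s: 16.45
ee_pos: [570.0, -33.1, 354.1]
t 16.45 shift m [-0.0012  0.0027 -0.0021] turn [-23.    4.1  50.3] norm 55.4
mast-frame tcp [ 28.4  -2.5 311.2] F [-0.9 -0.2 -0.6] F mast [-1.1 -0.3 -0.1] w 85.5 ff 0.0 j [-0.21  0.   -0.09  1.04  0.01  0.94]
```

```bash
python3 -m inch '[[[0,0.002,0,-23,4.1,50.3,0],[0,0.002,0,-23,4.1,50.3,0],[0,0.002,0,-23,4.1,50.3,0],[0,0.002,0,-23,4.1,50.3,0],[0,0.002,0,-23,4.1,50.3,0]]]'|head -2; python3 -m inch '[[[0,0,0,-6,1,13,0],[0,0,0,-6,1,13,0],[0,0,0,-6,1,13,0]]]'|head -2; python3 goal.py K 26 0 222
python3 - <<'E'
from h import *
w=snap('wrist','w5');a=snap('scene','s5')
cv2.imwrite('pics/v5.png',np.hstack([cv2.resize(w['frame'],(448,336)),cv2.resize(a['frame'][140:308,250:420],None,fx=2,fy=2,interpolation=cv2.INTER_CUBIC)]))
E
```

```text
time_s: 16.95
ee_pos: [570.0, -28.2, 354.0]
time_s: 17.25
ee_pos: [570.0, -28.2, 354.0]
t 17.25 shift m [ 0.0354 -0.0088 -0.0818] turn [ 0.7 -0.1 -1.6] norm 1.8
mast-frame tcp [ 27.6   2.4 311.5] F [0.2 0.3 0.4] F mast [0.3 0.3 0.3] w 85.3 ff 0.0 j [-0.2   0.   -0.09  1.04  0.01 -0.05]
```

View pics/v5.png

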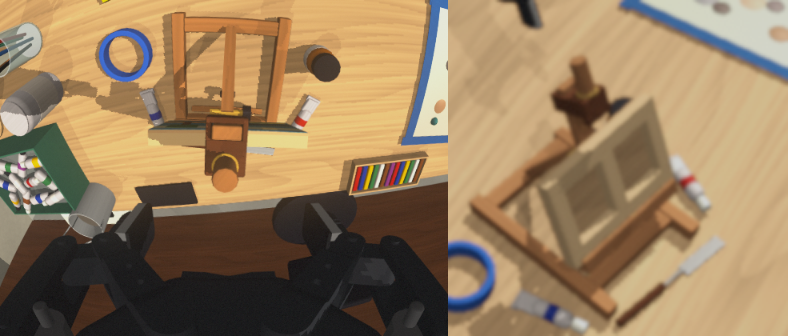

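The panel stands back-out with ends at wrist columns 148/308 (middle 228), against the cap middle at 226, so it is centred. Now grip the knob and bring the clamp down.

```bash
python3 -m inch '[[[0.009,-0.002,-0.02,0.7,-0.1,-1.6,0],[0.018,-0.0045,-0.041,0.7,-0.1,-1.6,0],[0.027,-0.0065,-0.061,0.7,-0.1,-1.6,0],[0.035,-0.009,-0.08,0.7,-0.1,-1.6,0],[0.035,-0.009,-0.08,0.7,-0.1,-1.6,0]]]'|head -2; python3 goal.py K 26 0 224
python3 -m inch '[[[0,0,0,0,0,0,255],[0,0,0,0,0,0,255],[0,0,0,0,0,0,255],[0,0,0,0,0,0,255],[0,0,0,0,0,0,255]]]'; python3 goal.py K 26 0 178
```

```text
time_s: 17.85
ee_pos: [604.6, -37.2, 270.8]
t 17.85 shift m [0.0001 0.0004 0.0032] turn [-0.2 -0.3  0.2] norm 0.4
mast-frame tcp [ 24.7  -0.4 221.1] F [-0.  -0.1 -0.2] F mast [-0.1 -0.1 -0.2] w 85.5 ff 0.0 j [-0.21  0.08 -0.22  0.84  0.01 -0.02]
time_s: 18.35
ee_pos: [605.1, -37.5, 274.8]
eef_rot: [0.243, 2.695, -0.054]
contact_force: [-3.1, -1.3, 3.8]
grip_width: 20.5
finger_force: 58.4
t 18.35 shift m [ 0.0187 -0.0027 -0.0425] turn [0.  0.  0.1] norm 0.1
mast-frame tcp [ 26.9  -0.6 224.5] F [-3.1 -1.3  3.8] F mast [-0.9 -1.8  4.6] w 20.5 ff 58.40695023536682 j [-0.21  0.08 -0.21  0.84  0.01 -0.02]
```

```bash
python3 -m inch '[[[0.0033,-0.0006,-0.0072,0,0,0,255],[0.0066,-0.0012,-0.0145,0,0,0,255],[0.01,-0.0018,-0.0217,0,0,0,255],[0.0133,-0.0024,-0.029,0,0,0,255],[0.0166,-0.003,-0.0362,0,0,0,255]]]'|head -2; python3 goal.py K 26 0 178
python3 -m inch '[[[0.0006,0,-0.0014,0,0,0,255],[0.0012,-0.0002,-0.0028,0,0,0,255],[0.0018,-0.0003,-0.0042,0,0,0,255],[0.0018,-0.0003,-0.0042,0,0,0,255]]]'|head -2; python3 goal.py K 26 0 178
```

```text
time_s: 18.85
ee_pos: [622.2, -40.8, 237.4]
t 18.85 shift m [ 0.0015  0.0006 -0.0051] turn [0.  0.  0.1] norm 0.1
mast-frame tcp [ 26.9  -0.9 183.2] F [-2.1 -5.5  4.3] F mast [ 0.9 -5.8  4.4] w 20.9 ff 58.55843782424927 j [-0.2   0.13 -0.26  0.75  0.01 -0.02]
time_s: 19.25
ee_pos: [624.1, -41.2, 233.1]
t 19.25 shift m [-0.0003  0.001  -0.0008] turn [ 0.  -0.   0.1] norm 0.1
mast-frame tcp [ 26.8  -0.9 178.5] F [-0.2 -5.3  2. ] F mast [ 1.5 -5.2  1.5] w 20.4 ff 58.506174087524414 j [-0.2   0.13 -0.26  0.74  0.01 -0.02]
```

Fine 1 mm steps until the force rises.

```bash
python3 -m inch '[[[0.0004,0,-0.0009,0,0,0,255],[0.0004,0,-0.0009,0,0,0,255]]]'|head -1; python3 goal.py K 26 0 178|tail -1
python3 -m inch '[[[0.0004,0,-0.0009,0,0,0,255],[0.0004,0,-0.0009,0,0,0,255]]]'|head -1; python3 goal.py K 26 0 178|tail -1
python3 -m inch '[[[0.0004,0,-0.0009,0,0,0,255],[0.0004,0,-0.0009,0,0,0,255]]]'|head -1; python3 goal.py K 26 0 178|tail -1
```

```text
time_s: 19.45
mast-frame tcp [ 26.8  -0.9 177.6] F [ 0.1 -5.4  3.2] F mast [ 2.3 -5.3  2.5] w 20.6 ff 58.52579355239868 j [-0.2   0.13 -0.26  0.74  0.01 -0.02]
time_s: 19.65
mast-frame tcp [ 26.8  -0.9 176.7] F [-1.2 -6.   2.4] F mast [ 0.9 -6.2  2.2] w 20.3 ff 58.52915704250336 j [-0.2   0.13 -0.26  0.74  0.01 -0.02]
time_s: 19.85
mast-frame tcp [ 26.8  -0.9 175.8] F [-1.5 -6.6  4.3] F mast [ 1.6 -6.8  4.1] w 20.7 ff 58.91155421733856 j [-0.2   0.13 -0.26  0.74  0.01 -0.02]
```

```bash
python3 -m inch '[[[0.0003,0,-0.0006,0,0,0,255],[0.0003,0,-0.0006,0,0,0,255]]]'|head -1; python3 goal.py K 26 0 178|tail -1
python3 -m inch '[[[0.0003,0,-0.0006,0,0,0,255],[0.0003,0,-0.0006,0,0,0,255]]]'|head -1; python3 goal.py K 26 0 178|tail -1
```

```text
time_s: 20.05
mast-frame tcp [ 26.9  -0.9 175.8] F [-7.  -6.1  9.2] F mast [-1.4 -7.2 10.8] w 20.1 ff 59.3766313791275 j [-0.2   0.13 -0.26  0.74  0.01 -0.02]
time_s: 20.25
mast-frame tcp [ 27.   -0.9 175.8] F [-10.2  -6.   13. ] F mast [-2.6 -7.7 15.6] w 20.5 ff 60.02218544483185 j [-0.2   0.13 -0.26  0.74  0.01 -0.02]
```

The clamp has seated at 15 N. Release and withdraw, straight up along the knob axis.

```bash
python3 -m inch '[[[0,0,0,0,0,0,150],[0,0,0,0,0,0,0],[0,0,0,0,0,0,0],[0,0,0,0,0,0,0],[0,0,0,0,0,0,0]]]'|head -1; python3 -m inch '[[[0,0,0,0,0,0,0],[-0.01,0.002,0.021,0,0,0,0],[-0.02,0.0038,0.043,0,0,0,0],[-0.03,0.0056,0.065,0,0,0,0],[-0.041,0.0075,0.09,0,0,0,0]]]'; python3 -m inch '[[[0,0,0.03,0,0,0,0],[0,0,0.06,0,0,0,0],[0,0,0.06,0,0,0,0]]]'|head -2
python3 - <<'E'
from h import *
a=snap('scene','s6');b=snap('side','d6')
o0=load('scene0')['frame'];f=lambda i:cv2.resize(i,None,fx=2.6,fy=2.6,interpolation=cv2.INTER_CUBIC)
T=mast(np.load('qq.npy'))
for n,c in(('scene',a),('side',b)):
    g0=cv2.cvtColor(load(n+'0')['frame'],6);g1=cv2.cvtColor(c['frame'],6)
    # cap/knob shift vs start (mm along mast z), by template matching round the knob
    P=lambda z:proj(c,T[:3,:3]@np.array([26,0,z])+T[:3,3])[0]
    p=P(178);x,y=p.astype(int);t=g0[y-11:y+12,x-8:x+9]
    r=cv2.matchTemplate(g1[y-21:y+22,x-18:x+19],t,cv2.TM_CCOEFF_NORMED);_,s,_,l=cv2.minMaxLoc(r)
    print(n,'shift px',l[0]-10,l[1]-10,round(s,3),'px per 10mm',(P(188)-p).round(1))
cv2.imwrite('pics/v6.png',np.hstack([f(a['frame'][160:310,250:400]),f(b['frame'][180:330,150:300])]))
E
```

```text
time_s: 20.75
time_s: 21.25
ee_pos: [583.7, -32.9, 320.1]
eef_rot: [0.242, 2.697, -0.053]
contact_force: [-0.4, -0.5, -0.7]
grip_width: 85.5
finger_force: 0.0
time_s: 21.55
ee_pos: [585.3, -33.1, 384.6]
scene shift px 0 1 0.997 px per 10mm [-1.1 -3.5]
side shift px 0 0 0.98 px per 10mm [ 1.5 -3. ]
```

View pics/v6.png

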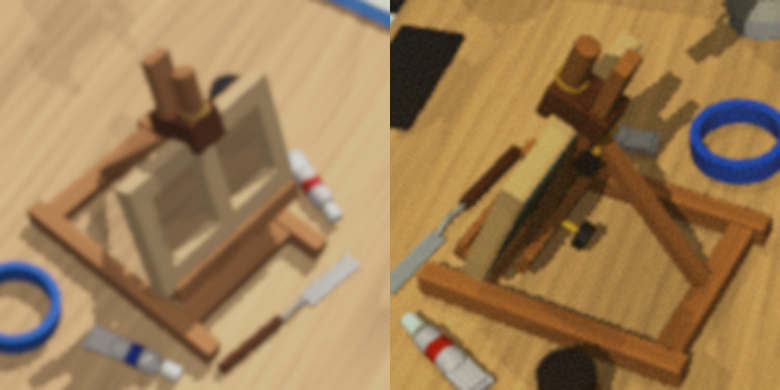

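The panel stands back-out against the mast, at scene-half (210,185), with the clamp cap on its top edge about 2 mm lower than at the start. The tubes, tape and jar in this crop look unmoved and the robot is clear, so I'm handing in.

```bash
python3 -c "
from rig import ctrl
print(ctrl.close_job())"
```

```text
the job is handed in; nothing more can be done
None
```

The panel is back on the ledge with its bare back out, centred against the mast and held by the clamp, and I handed the job in at about 22 s of the 72 s limit; the interface returned no verdict.

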